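# Set a joint clip with the locking forceps

## Robot

A 6-joint arm with a two-finger parallel gripper is mounted at the origin on the work surface. World frame = base frame: x ahead of the robot, y to its left, z up, the work surface at z = 0. Lengths are in m, angles in rad, forces in N, time in s.
With the tool pointing down it reaches from about 0.375 to 0.9 m from the base axis. Payload 3.1 kg.
Tool frame: the origin (TCP) lies midway between the tips of the shut fingers; the grasp point (between the pads) lies 19 mm behind it; z points along the fingers, y is the line along which they close (so a half turn about z gives the same grasp; the last joint's range is limited). The gripper opens to 87 mm and grips with 3 to 60 N. Pads are 19 mm wide; open, the fingers measure 117 mm over their backs; the gripper's body (75 mm by 190 mm) begins 51 mm behind the grasp point.
Start: joints at [-1.341, 0.527, 1.433, -0, 1.181, -0.178], TCP at [0.248, -0.574, 0.223] pointing down, gripper open.
Joint ranges: [-3.08, 3.08], [-0.75, 2.2], [0.22, 2.44], [-1.43, 4.57], [0, 2.65], [-2.85, 2.85]. Speed limits (rad/s): [2.79, 2.79, 3.14, 3.14, 3.14, 3.14].

## Interface

Orientations are given as [roll, pitch, yaw] about the fixed x, y, z axes, in that order (R = Rz(yaw) Ry(pitch) Rx(roll)).
In Python, from workcell import r, fingers, imaging gives the robot as it stands. Calls block until the motion is done:
- r.move_to(position, orientation): joint-space move of the TCP to a pose.
- r.move_straight(position, attitude=None, vel=0.15, force_limit=None): straight line of the TCP; attitude=None keeps the orientation; vel is the mean speed in m/s. With force_limit (N) it stops when the force on the tool has changed by that much, and returns True; else False.
- r.move_j(angles): joint-space move.
- fingers.grip(opening, force=None): finger opening in m; force is the grip in N (None keeps the last); returns when the fingers have stopped.
- r.hold(seconds).
- r.ik(position, orientation): joint angles nearest the present ones, or None.
- imaging.camera(name): name is "scene" or "top" or "wrist"; returns a dict with "pixels" (400x640x3 uint8, red, green, blue), "depth" (400x640 float32, m along the optical axis (not along the pixel's ray), 0 where there is no reading), "camera_matrix" (3x3 intrinsics, pixels), "rvec" (rotation vector, rad) and "tvec" (3), from world to camera coordinates, as OpenCV has them. Camera axes: x right, y down, z forward; pixel columns grow to the right and rows downward; lengths in m; the calibration is good to about 2 mm. A picture is of the moment at which its call begins.
A pose or a line that the arm cannot do raises r.Unreachable and nothing moves.
- r.job_done(): hands the job in; it is judged then, once.
Readings, each from a call of its own:
- r.current_time(): time.
- r.current_joint_positions(): joint angles.
- r.current_qd(): joint speeds.
- r.current_effort(): joint torques, N m.
- r.current_eef_pos(): TCP position.
- r.current_tool_rot(): TCP orientation.
- r.current_force(): force on the tool from outside, world axes, zero at the start.
- r.current_wrist_torque(): the same for the moment, N m.
- r.current_width(): finger opening in m.
- r.current_grip_force(): force on a finger pad.
Only numpy, scipy, OpenCV 4.12 (cv2) and the standard library are available. Lean on these libraries where they do the work, as an engineer would, in place of code of your own. Each camera call takes 0.05 s, during which the arm holds its last target. There are 200 camera calls.

## Task

Press the white clip on to the flask neck with the locking forceps: close the handles gently until the ratchet catches at its second, last click, and let go so that the ratchet alone holds them shut. Then press the moving handle's finger ring sideways (down, as the forceps lie) and free it past both teeth, so that the forceps spring wide open and the clip stays on. Never force the forceps, and leave the glassware and tools around them alone.

Things in the scene. Friction and masses are not known exactly. Their poses are not given: they have to be found in the camera images.
- stand: Blue plate 270 x 130 x 12 mm, fixed on the bench, carrying steel locking forceps that lie level, and a small flask. Origin on the bench below the forceps' pivot. x: from the handles (at -x, towards the robot) to the jaws (+x); y left; z up. The handle on the -y side is fixed and rigid, the one on the +y side moves. The robot must not load any of it with more than 25 N.
- ring_top (a point): Centre of the moving handle's finger ring, level with its top, 143 mm from the pivot. Ring: 10 mm round steel bar, 36 mm outside, 16 mm hole, top 102 mm and underside 92 mm above the bench, free below and on its outer (stand +y) side. Pushed on its outer side towards the fixed ring (stand -y) it closes, on an arc about the pivot: about 28 mm to the second click.
- fixed_ring_top (a point): Centre of the fixed handle's finger ring, same size and level; at x -140, y -28, z 102 mm of the stand; a thin post carries this handle.
- pivot (a point): Pivot screw of the forceps, 100 mm above the bench; upright hinge axis of the moving half. At the ratchet, 85 mm behind it, a toothed bar 18 mm wide bridges the shanks, its top 110 mm above the bench. The flask neck, 16 mm across, stands between the jaws 75 mm ahead of it, its lip 126 mm above the bench.
- scissor (a joint): Closing angle, rad; 0 = wide open, as at the start. A spring opens it (2 N at the ring when open, 4 N closed). Teeth catch near 0.08 and 0.20, but the ratchet bar is adjustable: both up to 0.046 (6.5 mm at the ring) earlier or later. Riding over a tooth takes up to 10 N at the ring, less after the click. Hard stop 0.02 (2.7 mm at the ring) past the second click. Let go, it rests on the last tooth.
- shank (a joint): Downward flex of the moving handle, rad; 0 at rest, 0.07 at its hard stop (10 mm down at the ring). Springs back (1.5 N at the ring to start, 5 N at the stop). From 0.045 (6.5 mm) the teeth are free. Friction may hold the handle under the pressing finger; if it rises before it is 19 mm (at the ring) outward, stand +y, a tooth catches again, so press it and carry it outward.
- clip (a joint): Slide of the white plastic U-clip (24 mm wide, 23 mm long, 14 mm high) on to the flask neck, m; 0 to 0.001 at the start, growing towards the fixed jaw, at most 0.014. The moving jaw pushes it and it stays where it is left. It is on from 0.0045; the second click brings it to about 0.005 to 0.013.
- beaker_a: Bystander: empty glass beaker, 54 mm wide, 70 mm high; origin at the centre of its underside.
- beaker_b: Bystander: a second such beaker.
- vial: Bystander: amber glass jar, 26 mm wide, 55 mm high; origin under its centre.
- spoon: Bystander: steel spoon 170 mm long lying on the bench.
- stopper: Bystander: tapered cork stopper, 28 mm wide, 28 mm high.
- hexkey: Bystander: dark L-shaped hex key, 100 x 30 mm, 6 mm thick, lying on the bench.

How it is judged:
By the outcome, as a careful person would: the job done as asked, in the order asked, and still so for the second after the job is handed in, with the robot touching nothing.
It also fails if it takes over 45 s, if anything falls off the work surface, if the arm or the gripper's body presses on something with over 40 N, if the wrist force passes 120 N, or if a joint passes its speed limit or range.

## Working session

There is one attempt and no reset: what is moved stays moved. The work goes in short steps, each a Python script; the robot and the scene stay as the last script left them, time stands still between calls to the robot, and variables do not carry over. Pictures are saved under pics/ and viewed, at most 10 in all, crops included, and the job is handed in when it is done.

```bash
ls; mkdir -p pics; cat > h.py <<'E'
import numpy as np, cv2
from workcell import r, fingers, imaging
def shot(n):
    c=imaging.camera(n); R=cv2.Rodrigues(np.array(c['rvec'],float))[0]; c['R']=R; c['t']=np.array(c['tvec'],float).ravel(); c['K']=np.array(c['camera_matrix'])
    return c
def world(c):
    v,u=np.mgrid[:400,:640]; d=c['depth']
    p=np.stack([u*d,v*d,d],-1)@np.linalg.inv(c['K']).T
    return (p-c['t'])@c['R']
def ray(c,u,v,z):
    o=-c['R'].T@c['t']; d=c['R'].T@np.linalg.inv(c['K'])@np.array([u,v,1.]); return o+d*(z-o[2])/d[2]
def save(c,f): cv2.imwrite('pics/'+f,c['pixels'][:,:,::-1])
E
python3 - <<'E'
from h import *
import pickle
for n in('top','scene'):
    c=shot(n); save(c,n+'.png'); pickle.dump(c,open(n+'.pkl','wb')); print(n,-c['R'].T@c['t'],(c['depth']>0).mean())
print(r.current_time(),r.current_tool_rot())
E
```

```text
pics
top [0.50683968 0.01419439 0.86434067] 0.99587890625
scene [ 0.89569573 -0.25922248  0.77120763] 0.995953125
0.1 [-3.13970460e+00 -3.46532503e-04  4.07742958e-01]
```

View pics/top.png

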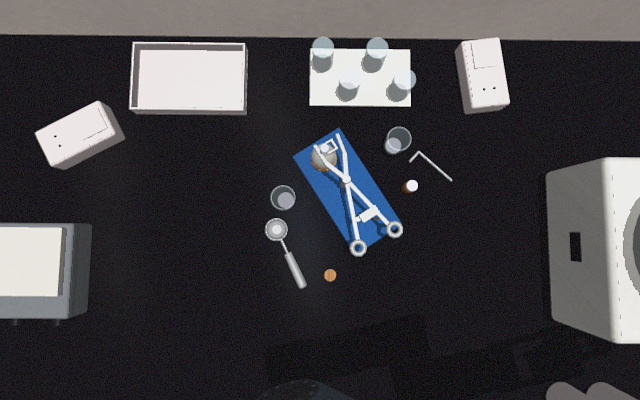

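View pics/scene.png

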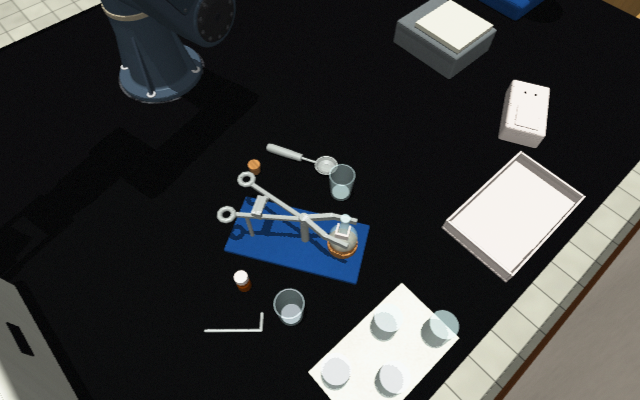

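The top view shows the stand, with its moving ring at px (358,247), fixed ring at (395,229), pivot at (346,180), flask at (323,157) and cork at (330,275). The space outside the moving ring is free. The scene view agrees.

```bash
python3 - <<'E'
from h import *
import pickle
c=pickle.load(open('top.pkl','rb')); W=world(c); P=c['pixels'].astype(int)
z=W[...,2]
reg=np.zeros((400,640),bool); reg[125:262,285:410]=1
m=((z>.08)&(z<.118)&reg).astype(np.uint8)
crop=np.hstack([cv2.resize(c['pixels'][120:265,285:410,::-1],None,fx=3.1,fy=3.1,interpolation=2),cv2.cvtColor(cv2.resize(m[120:265,285:410]*255,None,fx=3.1,fy=3.1,interpolation=0),cv2.COLOR_GRAY2BGR)])
cv2.imwrite('pics/crop.png',crop)
# blue plate
b=((P[...,2]>P[...,0]+50)&(z<.03)&reg).astype(np.uint8)
rect=cv2.minAreaRect(cv2.findNonZero(b)); 
bx=cv2.boxPoints(rect); q=np.array([ray(c,u,v,.012) for u,v in bx]); print('plate',q.round(4),q.mean(0), [np.linalg.norm(q[i]-q[i-1]).round(4) for i in range(4)])
for u,v in((358,247),(395,229)):
    s=W[v-14:v+15,u-14:u+15].reshape(-1,3); s=s[(s[:,2]>.085)&(s[:,2]<.115)]
    print(s[:,2].mean(), ray(c,u,v,.102),len(s))
# ring outlines
for u,v in((358,247),(395,229)):
    mm=np.zeros_like(m); mm[v-11:v+12,u-11:u+12]=m[v-11:v+12,u-11:u+12]
    g=cv2.cvtColor(c['pixels'],cv2.COLOR_RGB2GRAY); 
    cs,h=cv2.findContours(mm,cv2.RETR_CCOMP,cv2.CHAIN_APPROX_NONE)
    for k,x in enumerate(cs):
        (a,d),rr=cv2.minEnclosingCircle(x); print('h' if h[0][k][3]>=0 else 'o',(a,d),rr,x.mean((0,1)),ray(c,a,d,.1).round(4))
print('f',c['K'][0,0],'pivot',ray(c,346,180,.1))
E
```

```text
plate [[ 0.6791  0.082   0.012 ]
 [ 0.7533 -0.0272  0.012 ]
 [ 0.5255 -0.175   0.012 ]
 [ 0.4546 -0.067   0.012 ]] [ 0.60312042 -0.04679426  0.012     ] [np.float64(0.2694), np.float64(0.132), np.float64(0.2715), np.float64(0.1292)]
0.09948920305774012 [ 0.47640714 -0.06433046  0.102     ] 216
0.10005512832722893 [ 0.51353626 -0.1398123   0.102     ] 234
o (358.0, 245.5) 9.962529182434082 [357.90566038 245.86792453] [ 0.4794 -0.0645  0.1   ]
h (359.0, 252.0) 1.000100016593933 [359. 252.] [ 0.4662 -0.0666  0.1   ]
h (358.0, 247.0) 4.472236156463623 [358. 247.] [ 0.4763 -0.0645  0.1   ]
h (353.0, 244.0) 1.000100016593933 [353. 244.] [ 0.4823 -0.0543  0.1   ]
o (391.5, 227.0) 11.715475082397461 [392.77192982 227.14035088] [ 0.5176 -0.1331  0.1   ]
h (399.0, 228.0) 1.000100016593933 [399. 228.] [ 0.5157 -0.1484  0.1   ]
h (394.29998779296875, 228.5) 4.554207801818848 [394.04545455 228.5       ] [ 0.5146 -0.1388  0.1   ]
f 372.94651196052865 pivot [ 0.61361589 -0.03962626  0.1       ]
```

View pics/crop.png

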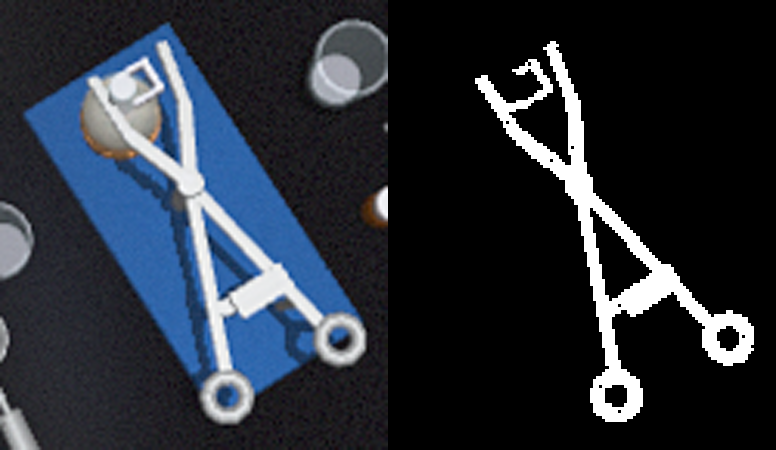

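```bash
cat >> h.py <<'E'
PIV=np.array([.6150,-.0390]); M=np.array([.4763,-.0645]); L=.143
A0=np.arctan2(*(M-PIV)[::-1])            # world angle of open ring
def pose(th,off,z,rad=L):
    """tool at ring radius, closing angle th, off = distance outward along the arc tangent"""
    a=A0+th; u=np.array([np.cos(a),np.sin(a)]); t=np.array([-u[1],u[0]])   # t = closing direction
    p=PIV+rad*u-off*t
    return [p[0],p[1],z],[np.pi,0,a-np.pi if a>0 else a+np.pi],t
def ftan(t): return -np.dot(np.array(r.current_force())[:2],t)
E
python3 - <<'E'
from h import *
fingers.grip(0.0,10)
p,o,t=pose(0,.045,.2); r.move_to(p,o); print(r.current_time(),o)
p,o,t=pose(0,.045,.084); r.move_straight(p,vel=.12); print(r.current_time(),r.current_force())
b=np.array(r.current_force())
off=.045
while off>.026:
    off-=.002; p,o,t=pose(0,off,.084); r.move_straight(p,o,vel=.03)
    f=np.array(r.current_force())-b; print(round(off,4),-f[:2]@t.round(2),f.round(2),round(r.current_time(),2))
    if -f[:2]@t>.8: break
print(r.current_eef_pos(),p,r.current_width())
c=shot('scene');save(c,'s1.png')
E
```

```text
3.7583 [3.141592653589793, 0, np.float64(0.18181962905326277)]
4.875 [0.79861758 0.36450917 0.03572332]
0.043 0.25148653431228096 [-0.87  0.1  -0.9 ] 5.12
0.041 -0.15962809900155328 [-1.31 -0.4  -0.06] 5.38
0.039 -0.8979689535071318 [-1.38 -1.17  0.28] 5.62
0.037 -0.40191000370220414 [-0.75 -0.55 -0.44] 5.88
0.035 -0.5521067355732432 [-0.36 -0.63  0.34] 6.12
0.033 -1.2872009091392485 [-0.74 -1.45  0.29] 6.38
0.031 -0.5963526943608906 [-1.24 -0.84  0.43] 6.62
0.029 -0.9329797138830338 [-0.41 -1.03 -0.15] 6.88
0.027 0.0671746027145704 [-0.61 -0.04 -0.49] 7.12
0.025 1.9467285553659333 [-0.7   1.86 -0.7 ] 7.38
[ 0.46949872 -0.03991224  0.0838702 ] [np.float64(0.4698366818954033), np.float64(-0.040269282026843184), 0.084] 0.0004899917928611344
```

View pics/s1.png

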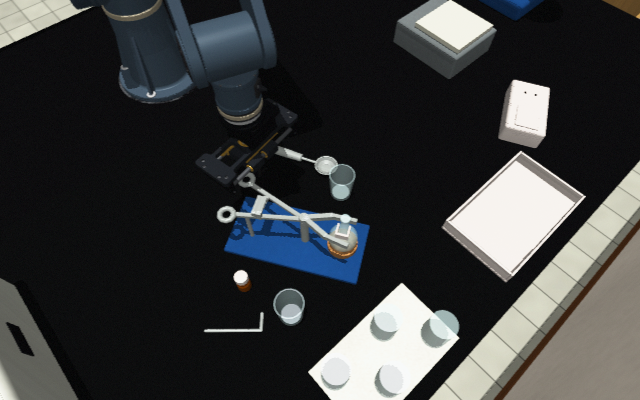

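The scene picture shows the shut fingers touching the outer side of the moving ring at px (245,180), with the forceps still open. I'll push along the arc in small steps.

```bash
cat >> h.py <<'E'
B=np.array([.1,-.2,.0])
def push(s0,s1,ds,drop=1.8,fmax=13,off=.0255):
    s=s0; pk=0; log=[]
    while s<s1-1e-6:
        s+=ds; p,o,t=pose(s/L,off,.084); r.move_straight(p,o,vel=.03)
        f=np.mean([ftan(t) for _ in range(4)])-(-B[:2]@t); log.append((round(s*1e3,1),round(float(f),1)))
        pk=max(pk,f)
        if f>fmax or (drop and pk-f>drop and pk>4.5): break
    print(log, round(r.current_time(),2)); return s
E
python3 - <<'E'
from h import *
push(0,.020,.0008)
E
```

```text
[(0.8, 4.0), (1.6, 3.6), (2.4, 3.7), (3.2, 3.2), (4.0, 3.9), (4.8, 3.2), (5.6, 4.0), (6.4, 3.8), (7.2, 3.9), (8.0, 4.5), (8.8, 4.1), (9.6, 4.0), (10.4, 5.6), (11.2, 1.8)] 10.93
```

```bash
python3 - <<'E'
from h import *
s=push(.0112,.0232,.0012,drop=None,fmax=11)
print(s)
c=shot('top');save(c,'t2.png')
W=world(c); m=((W[...,2]>.085)&(W[...,2]<.112))
cv2.imwrite('pics/t2c.png',cv2.resize(c['pixels'][120:265,285:425,::-1],None,fx=4,fy=4,interpolation=2))
E
```

```text
[(12.4, 3.6), (13.6, 5.0), (14.8, 4.9), (16.0, 5.5), (17.2, 4.4), (18.4, 5.1), (19.6, 5.4), (20.8, 5.3), (22.0, 5.3), (23.2, 6.1)] 13.43
0.0232
```

View pics/t2c.png

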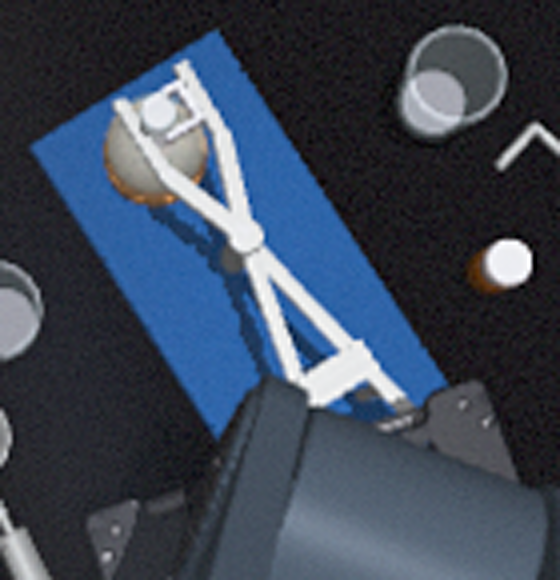

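The moving shank has closed in and the clip is sliding on to the neck at crop (175,110). I'll continue finely to the second click, which I expect at about 28 mm.

```bash
python3 - <<'E'
from h import *
s=push(.0232,.0258,.0013,drop=None,fmax=11)
s=push(s,.0298,.0005,drop=1.8,fmax=13)
print(s)
E
```

```text
[(24.5, 6.2), (25.8, 6.1)] 13.97
[(26.3, 6.4), (26.8, 6.0), (27.3, 7.7), (27.8, 6.6), (28.3, 5.1)] 15.22
0.0283
```

```bash
python3 - <<'E'
from h import *
s=push(.0283,.0291,.0004,drop=None,fmax=12)
for s in (.0281,.0271,.0259,.0245):
    p,o,t=pose(s/L,.0255,.084); r.move_straight(p,o,vel=.03)
    print(s, round(np.mean([ftan(t) for _ in range(4)])+B[:2]@t,2))
p,o,t=pose(.0281/L,.052,.084); r.move_straight(p,o,vel=.1)
p[2]=.135; r.move_straight(p,o,vel=.15)
print(r.current_time(), r.current_force())
p,o,t=pose(.0281/L,.15,.16); r.move_to(p,o)
for n in('top','scene'):
    c=shot(n); save(c,n+'3.png')
    if n=='top':
        cv2.imwrite('pics/t3c.png',cv2.resize(c['pixels'][120:265,285:425,::-1],None,fx=4,fy=4,interpolation=2))
        import pickle; pickle.dump(c,open('top3.pkl','wb'))
print(r.current_time())
E
```

```text
[(28.7, 4.7), (29.1, 5.3)] 15.72
0.0281 3.53
0.0271 1.46
0.0259 -0.79
0.0245 0.42
17.6 [ 0.30363238 -0.1863434  -0.14197234]
18.1833
```

View pics/t3c.png

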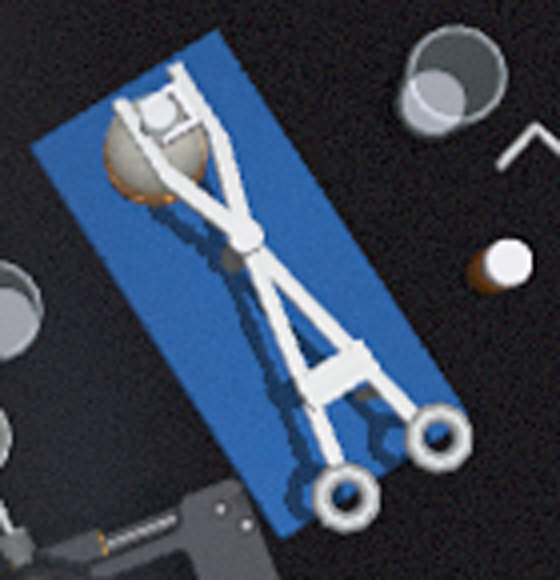

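The crop shows the ratchet holding. The moving ring rests at crop (346,495), the toothed bar is engaged and the clip is around the neck. I'll measure the ring and press down on it.

```bash
python3 - <<'E'
from h import *
import pickle
c=pickle.load(open('top3.pkl','rb')); q=ray(c,285+346/4-.4,120+495/4-.4,.1)[:2]
d=q-PIV; th=(np.arctan2(d[1],d[0])-A0+np.pi)%(2*np.pi)-np.pi; print(q,th,th*L,np.linalg.norm(d))
R0=np.linalg.norm(d)
p,o,t=pose(th,0,.125,R0); r.move_to(p,o); r.hold(.2)
b=np.mean([r.current_force() for _ in range(4)],0); print(r.current_time(),b)
z=.106
p[2]=z; r.move_straight(p,o,vel=.06)
zc=None
while z>.0925:
    z-=.001; p[2]=z; r.move_straight(p,o,vel=.03); f=np.mean([r.current_force() for _ in range(4)],0)-b
    print(round(z,4),f.round(1),round(r.current_time(),2))
    if zc is None and f[2]>1.2: zc=z
    if f[2]>8 or (zc and z<=zc-.0079): break
print('th',th,'R0',R0,'zc',zc,r.current_eef_pos())
c=shot('scene'); cv2.imwrite('pics/s4.png',cv2.resize(c['pixels'][110:270,180:380,::-1],None,fx=3.5,fy=3.5,interpolation=2))
E
```

```text
[ 0.48395054 -0.09124   ] 0.19750353156845968 0.02824300501428973 0.14107791989006074
19.05 [ 0.36924331 -0.42101185  0.55656055]
0.105 [ 0.4  0.3 -0.9] 19.77
0.104 [-0.1  0.3 -1.9] 20.02
0.103 [-1.   0.4 -0.6] 20.27
0.102 [-0.8  1.2  1.9] 20.52
0.101 [-0.5  1.   1.8] 20.77
0.1 [-1.5  1.1  2.3] 21.02
0.099 [-1.1  1.5  2.5] 21.27
0.098 [-0.5  0.9 -0.6] 21.52
0.097 [-0.6  0.1 -0.7] 21.77
0.096 [-0.5  1.3 -0.1] 22.02
0.095 [ 0.2  0.6 -1.3] 22.27
0.094 [ 0.1  1.2 -0.2] 22.52
th 0.19750353156845968 R0 0.14107791989006074 zc 0.102 [ 0.4839172  -0.0912186   0.09395439]
```

View pics/s4.png

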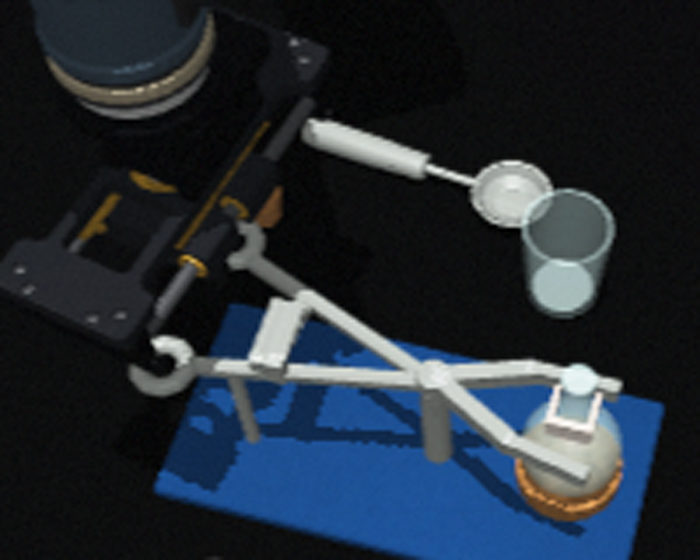

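The force vanished at z=0.098 and the ring in the picture is at crop (243,245), so it slipped outward from under the finger. I'll rise and look.

```bash
python3 - <<'E'
from h import *
import pickle
p=list(r.current_eef_pos()); c=shot('scene'); p[2]=.125; r.move_straight(p,vel=.1)
p,o,t=pose(.1975,.16,.16); r.move_to(p,o)
c=shot('top'); pickle.dump(c,open('top5.pkl','wb')); save(c,'top5.png')
cv2.imwrite('pics/t5c.png',cv2.resize(c['pixels'][120:265,285:425,::-1],None,fx=4,fy=4,interpolation=2))
print(r.current_time())
E
```

```text
23.825
```

View pics/t5c.png

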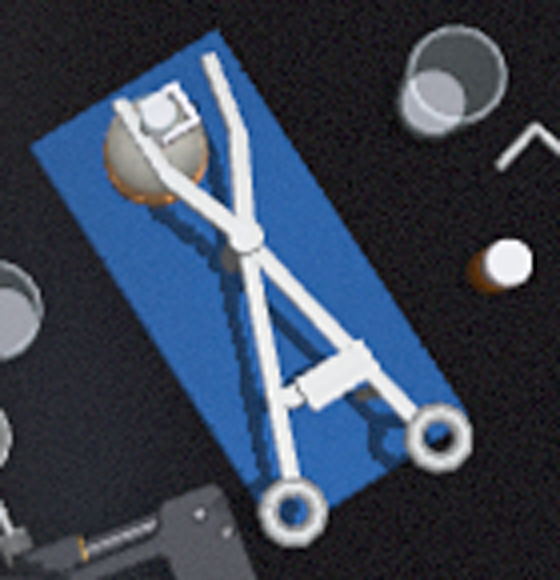

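```bash
python3 - <<'E'
from h import *
import pickle
C={n:pickle.load(open(n+'.pkl','rb')) for n in('top','top3','top5')}
for n,c in C.items():
    z=world(c)[...,2]; m=((z>.08)&(z<.12)).astype(np.uint8)
    out=[]
    mm=np.zeros_like(m); mm[230:262,345:383]=m[230:262,345:383]
    cs,h=cv2.findContours(mm,cv2.RETR_CCOMP,cv2.CHAIN_APPROX_NONE)
    for k,x in enumerate(cs):
        if h[0][k][3]>=0 and len(x)>12:
            q=ray(c,*x.mean((0,1)),.1)[:2]; d=q-PIV; out.append((q.round(4),((np.arctan2(d[1],d[0])-A0+np.pi)%(2*np.pi)-np.pi)*L*1e3))
    print(n,out)
g=[cv2.resize(c['pixels'][130:165,305:350,::-1],None,fx=5.8,fy=8,interpolation=2) for c in C.values()]
cv2.imwrite('pics/clip.png',np.hstack(g))
E
```

```text
top [(array([ 0.4763, -0.0645]), np.float64(0.04138677971554516))]
top3 [(array([ 0.4838, -0.091 ]), np.float64(28.005209317799515))]
top5 [(array([ 0.4763, -0.0645]), np.float64(0.04138677971554516))]
```

View pics/clip.png

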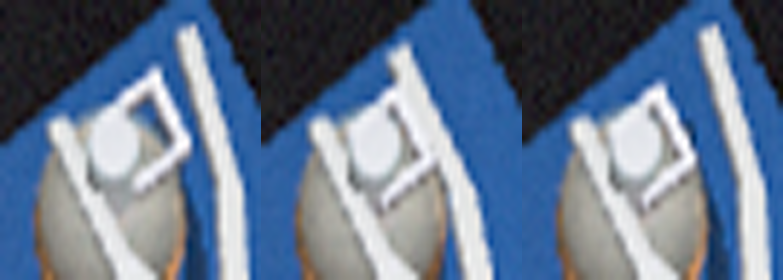

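The ring is back at 0.0 mm, so the forceps are wide open. It had rested on the second click at 28 mm. In the close-up the clip has slid about 6 mm and sits around the neck.

```bash
python3 -c "
from h import *
print(r.current_force(), r.job_done())"
```

```text
the job is handed in; nothing more can be done
[ 0.63306525 -0.42589227 -0.17113369] None
```

The job is handed in: the forceps closed to the second click and the ratchet alone held them, then they sprang wide open with the clip about 6 mm on to the neck; the ring slipped free after only about 4 mm of pressing, so I never carried it outward past the teeth as advised.

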